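# Fold the bur rack down and close the bur case

## Task

Pack up the bur case on the jeweller's bench just by pushing with the fingertips: first fold the standing bur rack down flat into the case, and only then swing the lid over it and push it fully shut, easing it down without slamming it. Do not pinch the rack or the lid, leave the case standing where it is without lifting it or shoving it across the bench, and do not disturb the jar, the tin or the pliers beside it.

Things in the scene. Friction and masses are not known exactly. Their poses are not given: they have to be found in the camera images.
- bur_case: Low oblong aluminium case standing loose on the bench, 1.1 to 1.7 kg in all: 130 mm along its own x, 200 mm along its own y, base 45 mm high, 4 mm walls, open on top. Origin: centre of its underside; own z up. The lid is hinged along the rim of its +x wall, the rack is pivoted inside near its -x wall. Its +x side is turned roughly to the robot's right (its own x points there, up to 45 degrees ahead).
- lid (a joint): Angle of the lid, rad. 0 = shut on the rim; 1.57 = at right angles to the case; it starts open past upright (1.7 to 2.0; stop at 2.05). Friction hinges: the lid stays at any angle where it is left and does not fall by itself, so it must be pushed all the way, with about 2 to 3 N at its free edge.
- lid_hinge (a point): Middle of the lid's hinge line, which runs along the case's own y; 65 mm from the case's origin along its +x, 45 mm up.
- lid_edge (a point): Middle of the lid's free edge, on its outside corner: with the lid shut it lies 130 mm from the hinge line along the case's -x and 20 mm above it; it turns with the lid. The lid is a shallow tray 130 x 200 mm, 20 mm deep; its flat outside is the top when shut and faces away from the rack when open.
- lid_shell: The lid's aluminium outer skin: flat outside, 3 mm thick, with the four edge walls. Origin on the hinge line, turns with the lid; when the lid is shut its axes are those of the case.
- lid_lining: The lid's inside: grey foam pad and black edge strip. Origin and axes as lid_shell.
- rack (a joint): Angle of the bur rack, rad. 0 = folded flat inside the case (its stop); 1.57 = upright; it starts standing (1.4 to 1.7; stop at 1.75). Folding down turns its free edge over towards the lid's hinge, along the case's +x. Stiff pivot: it stays where it is left; about 1 to 2 N at its free edge moves it.
- rack_hinge (a point): Middle of the rack's pivot line, which runs along the case's own y; 46 mm from the case's origin along its -x, 20 mm above the bench.
- rack_edge (a point): Middle of the rack's free edge, at the corner on the burs' side: with the rack folded flat it lies 72 mm from the pivot along the case's +x and 14 mm above it; it turns with the rack. Along the free edge runs a black guard rail 160 mm wide, 16 mm broad (56 to 72 mm from the pivot) and 18 mm thick, the place to push on.
- rack_face: The side of the rack that carries the row of 44 mm steel burs between a black drilled block and the guard rail; it faces away from the lid's hinge (the case's -x) when the rack stands, and is on top when the rack is folded. Origin on the pivot line, turns with the rack; when folded its axes are those of the case.
- rack_back: The rack's plain aluminium back plate, 6 mm thick, facing the lid when the rack stands, underneath when folded. Origin and axes as rack_face.
- flux_jar: Bystander: amber glass jar with a black cap, 42 mm across, 62 mm high, standing near one end of the case. Origin: centre of its underside.
- tin: Bystander: round brass tin with a pale metal lid, 60 mm across, 28 mm high, standing near the other end of the case. Origin: centre of its underside.
- pliers: Bystander: small pliers with black handles lying flat, 130 mm long along their own x, 63 mm wide, 12 mm high, in front of the case's -x wall. Origin: about the middle, on the bench.
There are look-alikes about, which are no part of the job. There is more than one size of the bur_case; the one meant has the size given above.

How it is judged (in metres and radians):
On the way, in this order (a step that is already met when the one before it is completed fails the run):
1. the bur rack is folded down flat (within 0.1 rad) while the lid still stands open (over 1.0 rad) (value of joint rack below 0.1 rad and value of joint lid above 1 rad), for 0.2 s.
2. the lid is shut (within 0.04 rad) over the folded rack (value of joint lid below 0.04 rad and value of joint rack below 0.1 rad), for 0.2 s.
At the end, for the whole second after the job is handed in: The rack lies flat in the case (under 0.1 rad), the lid is shut on the rim (under 0.04 rad, about 5 mm at its edge), and the case stands at rest on the bench, flat, within 30 mm of where it was (all of step 2 and distance of bur_case from where it was at the start of the episode below 0.03 m and linear speed of bur_case below 0.02 m/s and height (world z) of bur_case below 0.006 m and angle between bur_case's own z axis and vertical below 0.05 rad); the robot touches nothing.
It fails at once if the case is lifted (10 mm), tipped (0.12 rad) or shoved more than 40 mm (height (world z) of bur_case above 0.01 m or angle between bur_case's own z axis and vertical above 0.12 rad or distance of bur_case from where it was at the start of the episode above 0.04 m).
It fails at once if the rack is pinched (its two faces pressed by the fingers at once) (contact force between the fingers and rack_face above 1 N and contact force between the fingers and rack_back above 1 N).
It fails at once if the lid is pinched (outside and lining pressed by the fingers at once) (contact force between the fingers and lid_shell above 1 N and contact force between the fingers and lid_lining above 1 N).
It fails at once if the lid is slammed (it closes faster than 3.5 rad/s) (velocity of joint lid below -3.5 rad/s).
It fails at once if the jar, the tin or the pliers are moved more than 15 mm (distance of any of flux_jar, tin, pliers from where it was at the start of the episode above 0.015 m).
It also fails if it takes over 54 s, if anything falls off the work surface, if the arm or the gripper's body presses on something with over 40 N, if the wrist force passes 120 N, or if a joint passes its speed limit or range.

## Robot

A 6-joint arm with a two-finger parallel gripper is mounted at the origin on the work surface. World frame = base frame: x ahead of the robot, y to its left, z up, the work surface at z = 0. Lengths are in mm, angles in rad, forces in N, time in s.
With the tool pointing down it reaches from about 275 to 750 mm from the base axis. Payload 10.2 kg.
Tool frame: the origin (TCP) lies between the finger pads; the fingertips stand 17 mm ahead of it and the grasp point (between the pads) lies 2 mm behind it (tips_ahead is the distance from the TCP to the fingertips, in mm); z points along the fingers, y is the line along which they close (so a half turn about z gives the same grasp; the last joint's range is limited). The gripper opens to 85 mm and grips with 20 to 120 N. Pads are 22 mm wide; open, the fingers measure 114 mm over their backs; the gripper's body (76 mm by 85 mm) begins 54 mm behind the grasp point. The pads swing forward as they close: fully open they stand 13 mm farther back than shut.
Start: joints at [-1.565, 0.313, 1.498, -0, 1.331, -0.223], TCP at [119.061, -511.327, 248.294] pointing down, gripper open.
Joint ranges: [-2.94, 2.94], [-0.97, 2.17], [0.19, 2.56], [-1.23, 4.37], [0.02, 3.11], [-2.88, 2.88]. Speed limits (rad/s): [2.39, 2.39, 3.01, 3.14, 3.14, 3.14].

## Interface

Orientations are given as a unit quaternion [w, x, y, z].
In Python, from rig import sense, capture, finish_job, boxes_of, tips_ahead gives the robot as it stands.
- The arm moves only by the tool drive_tool, never from a script. Its argument "commands" is text: rows parted by semicolons, each of 7 numbers parted by spaces: the shift along the world's x, y, z in units of 0.1 m (1.0 is 0.1 m), then the turn, a rotation vector about the world's x, y, z in units of pi/4 rad (1.0 is pi/4 rad), then the opening in per cent of the stroke, from 0 (shut) to 100 (fully open). A call has 1 to 20 rows; each row shifts and turns the commanded pose from where the row before left it; what a row does not reach is not made up. A row lasts 1/12 s, in which the tool goes at most 41.7 mm and 7.16 degrees, less where a joint would pass 70% of its speed; a pose out of reach is approached as far as the arm can. A call with a number of a shift or a turn outside -1 to 1 is refused whole. A call with a gripper value outside its range is refused whole. The fingers move at their own pace and stop on an object; "force" is the grip in N (left out, the last holds). Time passes only in rows, so rows that do not move let the fingers close. It gives the time, the measured TCP pose, the force, the opening and the grip force at its end, in the units of the state.
- sense(): the state, without advancing time (a new reading comes with each control period).
- capture(name): name is "scene" or "top"; returns a dict with "pixels" (420x560x3 uint8, blue, green, red), "fov_y" (degrees; the focal length in pixels is half the picture's height over the tangent of half this angle, whatever the lens; pixels are square), "cx", "cy" (the principal point, pixels), "position" and "attitude" of the camera in the world. Camera axes: x right, y down, z forward; pixel columns grow to the right and rows downward; lengths in mm; the calibration is good to about 2 mm. A picture is of the moment at which its call begins. There is no depth.
- finish_job(): hands the job in; it is judged then, once.
Trained networks look in a picture, given as the dict that the camera call returned (one of the last four; its "shot" number tells which), for a name from the list of things; names that differ only in an ending like _2 or _b are one class to them, and where a whole thing is asked for, a point or a joint stands for the part that bears it (a point fixed in the world has none). Each returns a list of dicts, best first, with "confidence" (0 to 1); they miss things now and then, are a little off and sometimes report something else, mostly with a low value. They report only what shows in the picture. A call takes as long as a camera call. They do not tell look-alikes from the thing itself.
- boxes_of(picture, name): "position" ([column, row] in pixels, amid what is visible of it).
The state is a dict: "time_s": time; "joints": joint angles; "dq": joint speeds; "tau": joint torques, N m; "eef_pos": TCP position; "ee_rot": TCP orientation; "force": force on the tool from outside, world axes, zero at the start; "wrist_torque": the same for the moment, N m; "grip_width": opening from 0.0 (shut) to 1.0 (fully open); "grip_force": force on a finger pad.
Only numpy, scipy, OpenCV 4.12 (cv2) and the standard library are available. Lean on these libraries where they do the work, as an engineer would, in place of code of your own. Each camera call takes 0.05 s, during which the arm holds its last target. There are 200 camera calls.

## Working session

There is one attempt and no reset: what is moved stays moved. The work goes in short steps, Python scripts to look and compute and a tool call to move; the robot and the scene stay as the last step left them, time stands still between calls to the robot, and variables do not carry over. Pictures are saved under pics/ and viewed, at most 10 in all, crops included, and the job is handed in when it is done.

Besides the shell and the picture viewer there is one more tool, called after "Call:" by a JSON object that holds its "api" and its "payload", one argument or row to a line. drive_tool: Moves the arm, as the interface text tells. Shifts and turns lie within -1 to 1; 1 stands for 0.1 m of shift or pi/4 rad of turn. Its arguments: {"type":"object","properties":{"commands":{"type":"string"},"force":{"type":"number"}},"required":["commands"]}

```bash
mkdir -p pics
cat > h.py <<'E'
import numpy as np, cv2
from scipy.spatial.transform import Rotation as R
from rig import *
def K(p):
    f=p["pixels"].shape[0]/2/np.tan(np.radians(p["fov_y"])/2)
    return f,p["cx"],p["cy"]
def rot(p):
    a=np.array(p["attitude"],float)
    return a if a.shape==(3,3) else R.from_quat(a[[1,2,3,0]]).as_matrix()
def onplane(p,uv,z):
    f,cx,cy=K(p); d=rot(p)@np.array([(uv[0]-cx)/f,(uv[1]-cy)/f,1]); o=np.array(p["position"])
    return o+d*(z-o[2])/d[2]
def proj(p,X):
    f,cx,cy=K(p); q=(np.atleast_2d(X)-np.array(p["position"]))@rot(p)
    return np.c_[cx+f*q[:,0]/q[:,2],cy+f*q[:,1]/q[:,2]]
E
cat > a.py <<'E'
from h import *
for n in ("scene","top"):
    p=capture(n); cv2.imwrite(f"pics/{n}0.png",p["pixels"])
    print(n,{k:v for k,v in p.items() if k!="pixels"})
    for t in "bur_case lid_edge rack_edge lid_lining lid_shell rack_face rack_back flux_jar tin pliers".split():
        print(t,[(np.round(b["position"]),round(b["confidence"],2)) for b in boxes_of(p,t)])
s=sense();print(s); print(tips_ahead)
E
python3 a.py
```

```text
scene {'fov_y': 51.12813279523394, 'cx': 281.67956326253193, 'cy': 211.487606905621, 'position': array([ 826.03194827, -496.85858254,  752.34780469]), 'attitude': array([-0.33172506,  0.90456829,  0.25033877, -0.0951062 ]), 'shot': 1}
bur_case [(array([309., 224.]), 0.91), (array([209., 336.]), 0.59), (array([237., 170.]), 0.56)]
lid_edge [(array([294., 237.]), 0.86), (array([210., 329.]), 0.79), (array([235., 165.]), 0.56)]
rack_edge [(array([318., 200.]), 0.79)]
lid_lining [(array([316., 199.]), 0.49)]
lid_shell [(array([236., 162.]), 0.75), (array([210., 331.]), 0.74), (array([297., 242.]), 0.73), (array([316., 185.]), 0.69), (array([315., 206.]), 0.23)]
rack_face [(array([312., 188.]), 0.63)]
rack_back [(array([318., 207.]), 0.62), (array([298., 235.]), 0.18)]
flux_jar [(array([236., 221.]), 0.7), (array([296., 236.]), 0.69), (array([317., 206.]), 0.61)]
tin [(array([382., 232.]), 0.71), (array([317., 198.]), 0.62), (array([296., 237.]), 0.52)]
pliers [(array([337., 186.]), 0.55)]
top {'fov_y': 50.668653515199196, 'cx': 283.075791233031, 'cy': 208.47247933645818, 'position': arra
[... 833 characters left out ...]
': array([-1.56543885e+00,  3.12928741e-01,  1.49769316e+00, -2.38805751e-05,
        1.33102071e+00, -2.23412317e-01]), 'dq': array([ 9.69702342e-05,  8.84742318e-04,  1.81415523e-03,  8.01857108e-04,
        1.63124650e-04, -3.84869310e-04]), 'tau': array([-3.84151926e-04, -4.12160254e+01, -2.59905696e+01, -2.34005711e-04,
        5.31484366e-04, -1.05752233e-05]), 'eef_pos': array([ 119.03560996, -511.33104285,  248.28203833]), 'ee_rot': array([-2.60943931e-05,  9.93464854e-01,  1.14138442e-01, -8.81156871e-06]), 'force': array([-0.61675407, -0.03600414, -0.17650509]), 'wrist_torque': array([ 0.00376821, -0.01133476, -0.02168369]), 'grip_force': 0.0, 'grip_width': 0.9999514398108564}
17.0
```

View pics/scene0.png

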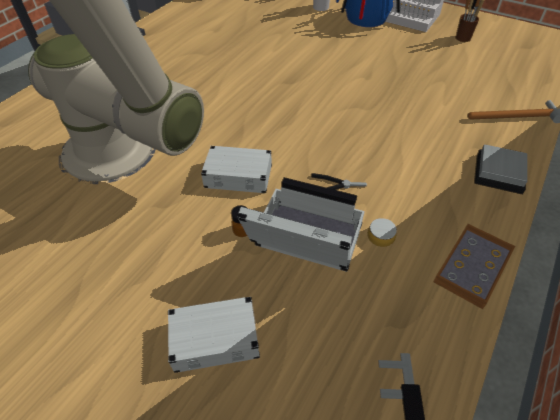

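View pics/top0.png

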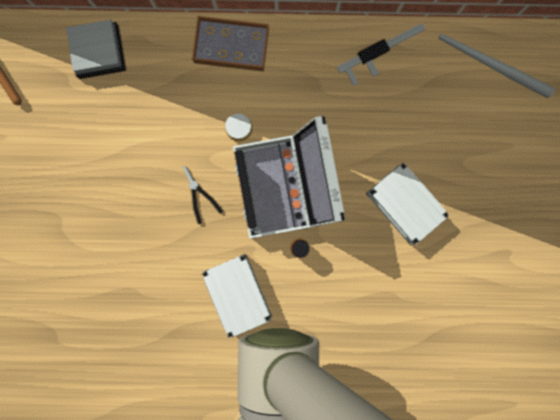

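Run:
```python
import cv2
a=cv2.imread("pics/top0.png")[105:265,170:360]
cv2.imwrite("pics/c1.png",cv2.resize(a,None,fx=4,fy=3.75,interpolation=cv2.INTER_CUBIC) if 0 else cv2.resize(a,None,fx=3.7,fy=3.7,interpolation=cv2.INTER_CUBIC))
a=cv2.imread("pics/scene0.png")[165:275,220:410]
cv2.imwrite("pics/c2.png",cv2.resize(a,None,fx=4,fy=4,interpolation=cv2.INTER_CUBIC))
```

```text
(no output)
```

View pics/c1.png

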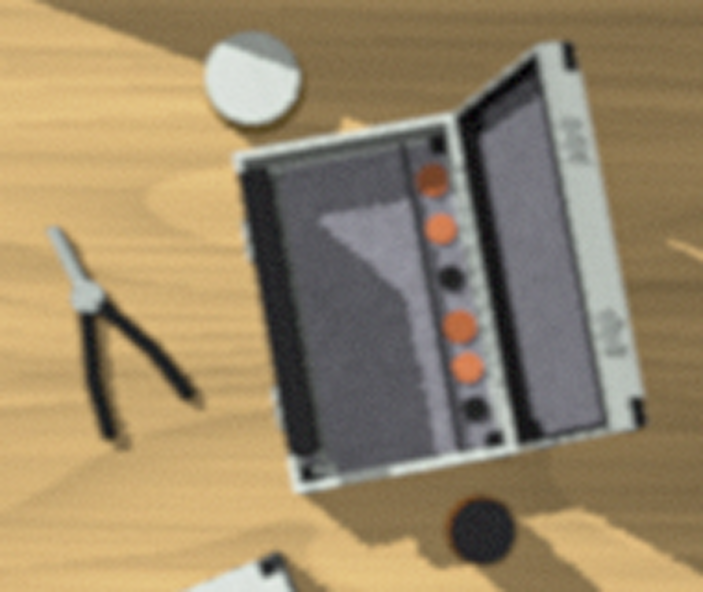

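View pics/c2.png

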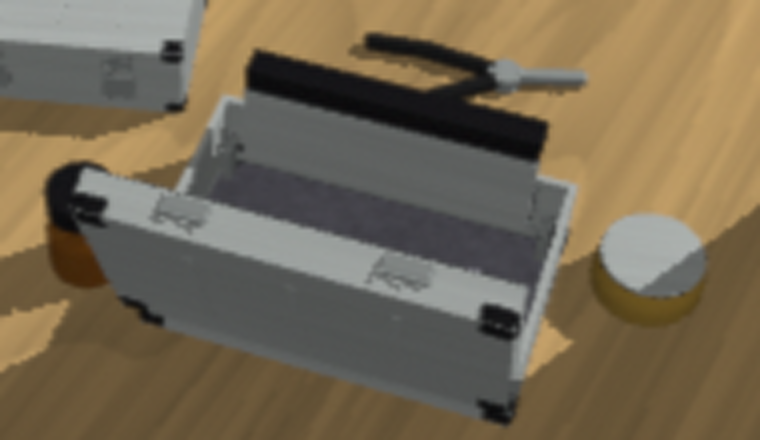

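```bash
cat >> h.py <<'E'
def case_pts(v):
    x,y,yaw,lid,rack=v
    def lidp(a,b,h): return [65-a*np.cos(lid)+h*np.sin(lid),b,45+a*np.sin(lid)+h*np.cos(lid)]
    def rkp(a,b,h): return [-46+a*np.cos(rack)-h*np.sin(rack),b,20+a*np.sin(rack)+h*np.cos(rack)]
    P=dict(r1=[-65,100,45],r2=[-65,-100,45],h1=[65,100,45],h2=[65,-100,45],
      lo1=lidp(130,100,20),lo2=lidp(130,-100,20),li1=lidp(130,100,0),li2=lidp(130,-100,0),
      k1=rkp(72,80,14),k2=rkp(72,-80,14),m1=rkp(72,80,-4),m2=rkp(72,-80,-4),n1=rkp(56,80,-4),n2=rkp(56,-80,-4))
    c,s=np.cos(yaw),np.sin(yaw)
    return {k:np.array([x+c*p[0]-s*p[1],y+s*p[0]+c*p[1],p[2]]) for k,p in P.items()}
E
cat > fit.py <<'E'
from h import *
from scipy.optimize import least_squares
T=capture("top");S=capture("scene")
top=dict(r1=(235,157),r2=(298,490),h1=(457,112),h2=(515,450),lo1=(577,45),lo2=(645,427),k1=(242,168),k2=(297,460),m1=(270,168),m2=(320,455))
sc=dict(lo1=(520,320),lo2=(76,200),li2=(85,168),li1=(527,286),k1=(547,125),k2=(255,52),n1=(537,160),n2=(246,90))
ob=[(T,k,np.array(u)/3.7+[170,105]) for k,u in top.items()]+[(S,k,np.array(u)/4+[220,165]) for k,u in sc.items()]
def res(v):
    P=case_pts(v); return np.concatenate([proj(p,P[k])[0]-u for p,k,u in ob])
r=least_squares(res,[470,0,-1.4,1.85,1.55],loss="soft_l1")
print(np.round(r.x,3));
for (p,k,u),e in zip(ob,res(r.x).reshape(-1,2)): print(k,np.round(e,1))
for k,p in case_pts(r.x).items(): print(k,np.round(p))
print("jar",onplane(T,(np.array([482,531])/3.7+[170,105]),62),"tin",onplane(T,(np.array([252,80])/3.7+[170,105]),28))
for q in [(125,445),(200,403),(52,230),(88,295)]: print("pl",onplane(T,np.array(q)/3.7+[170,105],8))
np.save("v.npy",r.x)
E
python3 fit.py
```

```text
[576.377  21.327  -1.372   1.863   1.593]
r1 [-0.  -1.2]
r2 [-0.4  0.6]
h1 [-0.5  0.1]
h2 [1.1 0.2]
lo1 [-1.6 -1.2]
lo2 [ 0.2 -0.3]
k1 [-0.9  0.5]
k2 [-1.8 -1.2]
m1 [ 0.2 -1.1]
m2 [ 0.7 -1.5]
lo1 [-1.4  1.4]
lo2 [-2.   0.5]
li2 [-0.2 -1.5]
li1 [ 0.1 -1. ]
k1 [ 0.4 -0.8]
k2 [-0.7 -1. ]
n1 [-0.2  1.9]
n2 [-1.3  0.5]
r1 [662. 105.  45.]
r2 [466.  65.  45.]
h1 [687. -23.  45.]
h2 [491. -62.  45.]
lo1 [698. -78. 164.]
lo2 [ 502. -118.  164.]
li1 [695. -59. 169.]
li2 [499. -99. 169.]
k1 [643.  98.  92.]
k2 [486.  66.  92.]
m1 [646.  80.  92.]
m2 [489.  48.  92.]
n1 [646.  80.  76.]
n2 [489.  48.  76.]
jar [445.43787863 -40.61210408  62.        ] tin [708.45467721  97.53353278  28.        ]
pl [491.6634695  170.49066927   8.        ]
pl [517.42971658 126.39334708   8.        ]
pl [620.0473307 217.623904    8.       ]
pl [581.1677099  194.96353003   8.        ]
```

Call:
{"api": "drive_tool", "payload": {
  "commands": "0.22 0.31 0 0 0 -0.04 0;0.22 0.31 0 0 0 0 0;0.22 0.31 0 0 0 0 0;0.22 0.31 0 0 0 0 0;0.22 0.31 0 0 0 0 0;0.22 0.31 0 0 0 0 0;0.22 0.31 0 0 0 0 0;0.22 0.31 0 0 0 0 0;0.22 0.31 0 0 0 0 0;0.22 0.31 0 0 0 0 0;0.22 0.31 0 0 0 0 0;0.22 0.31 0 0 0 0 0;0.22 0.31 0 0 0 0 0;0.22 0.31 0 0 0 0 0;0.22 0.31 0 0 0 0 0;0.22 0.31 0 0 0 0 0;0.22 0.31 0 0 0 0 0;0.22 0.31 0 0 0 0 0;0.22 0.31 0 0 0 0 0;0.22 0.31 0 0 0 0 0",
  "force": 20
}}

```text
time_s: 2.87
eef_pos: [559.8, 110.6, 248.3]
ee_rot: [0.0, 0.995, 0.099, 0.0]
force: [-0.2, -0.7, 0.5]
grip_width: -0.001
grip_force: 0.0
```

```bash
cat > w.py <<'E'
from h import *
s=sense();v=np.load("v.npy");c,sn=np.cos(v[2]),np.sin(v[2])
d=s["eef_pos"]-[v[0],v[1],0];print("t",s["time_s"],"eef",np.round(s["eef_pos"],1),"case frame",np.round([c*d[0]+sn*d[1],-sn*d[0]+c*d[1],d[2]],1),np.round(s["ee_rot"],4),np.round(s["force"],1),s["grip_width"],"tips",tips_ahead() if callable(tips_ahead) else tips_ahead)
print("ux",c,sn)
# tool plans, case frame TCP waypoints
def rk(q,a): return np.array([-46+a*np.cos(q)-14*np.sin(q)-14.5, 20+a*np.sin(q)+14*np.cos(q)+17])
def ld(q,a): return np.array([65-a*np.cos(q)+20*np.sin(q)+14.5, 45+a*np.sin(q)+20*np.cos(q)+17])
def show(f,qs,a):
    for q,aa in zip(qs,a):
        x,z=f(q,aa); print(round(q,2),np.round([v[0]+c*x,v[1]+sn*x,z]))
E
python3 - <<'E'
exec(open('w.py').read())
qs=np.linspace(1.6,0,17); show(rk,qs,np.linspace(64,70,17))
p=capture("scene");cv2.imwrite("pics/s1.png",p["pixels"])
E
```

```text
t 2.8667 eef [559.8 110.6 248.3] case frame [-90.8   1.4 248.3] [0.000e+00 9.951e-01 9.870e-02 1.000e-04] [-0.2 -0.7  0.5] -0.0013374657106962513 tips 17.0
ux 0.19760901774630013 -0.9802809169341932
1.6 [561.  96. 101.]
1.5 [563.  90. 102.]
1.4 [564.  83. 103.]
1.3 [565.  77. 103.]
1.2 [567.  70. 103.]
1.1 [568.  64. 102.]
1.0 [569.  57. 100.]
0.9 [570.  51.  98.]
0.8 [572.  45.  95.]
0.7 [573.  39.  91.]
0.6 [574.  34.  87.]
0.5 [575.  29.  82.]
0.4 [576.  24.  77.]
0.3 [577.  20.  71.]
0.2 [577.  17.  64.]
0.1 [578.  14.  58.]
0.0 [578.  12.  51.]
```

Call:
{"api": "drive_tool", "payload": {
  "commands": "0 0 -0.3 0 0 0 0;0 0 -0.3 0 0 0 0;0 0 -0.3 0 0 0 0;0 0 -0.3 0 0 0 0;0 0 -0.27 0 0 0 0;0 0 0 0 0 0 0"
}}

```text
time_s: 3.42
eef_pos: [556.4, 108.6, 96.4]
ee_rot: [-0.001, 0.995, 0.098, -0.005]
force: [-0.9, -0.0, -0.9]
grip_width: 0.002
grip_force: 0.0
```

Run:
```python
from h import *
p=capture("scene");cv2.imwrite("pics/s2.png",cv2.resize(p["pixels"][120:270,200:400],None,fx=4,fy=4,interpolation=cv2.INTER_CUBIC))
s=sense();e=s["eef_pos"];print(e,s["force"])
for d in (0,-17,-30): print((proj(p,e+[0,0,d])[0]-[200,120])*4)
```

```text
[557.91278313 108.61628178  99.55797892] [-0.23423948  0.52240367  0.87738176]
[491.67562978 217.48151795]
[489.58247841 240.20823425]
[488.02052977 257.16733443]
```

View pics/s2.png

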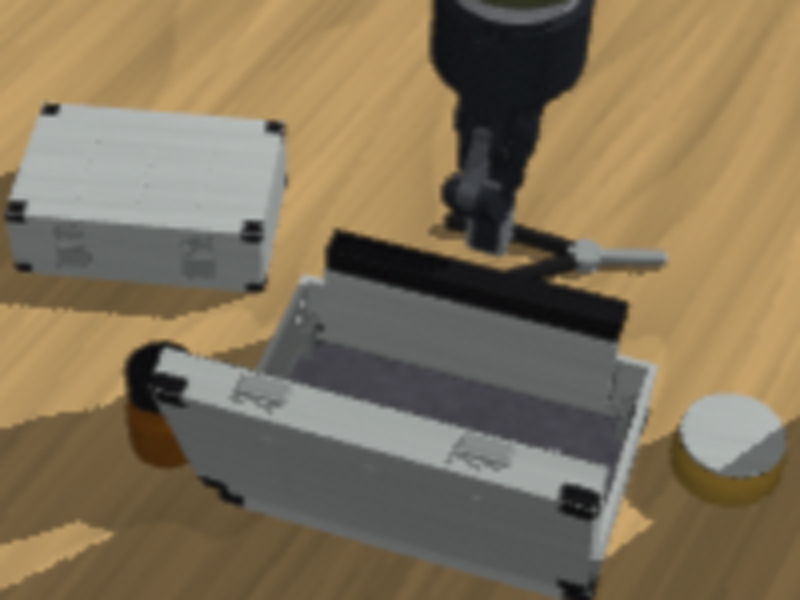

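Call:
{"api": "drive_tool", "payload": {
  "commands": "0 -0.03 0 0 0 0 0;0 -0.03 0 0 0 0 0;0 -0.03 0 0 0 0 0;0 -0.03 0 0 0 0 0;0.01 -0.03 0 0 0 0 0;0.01 -0.03 0 0 0 0 0;0 -0.03 0 0 0 0 0;0.01 -0.03 0 0 0 0 0;0 -0.03 0 0 0 0 0;0.01 -0.03 0 0 0 0 0;0 -0.03 0 0 0 0 0;0.01 -0.03 0 0 0 0 0;0.01 -0.03 0 0 0 0 0;0 -0.03 0 0 0 0 0;0.01 -0.03 0 0 0 0 0;0.01 -0.03 0 0 0 0 0;0.01 -0.03 0 0 0 0 0;0 0 0 0 0 0 0"
}}

```text
time_s: 4.97
eef_pos: [568.1, 57.1, 101.1]
ee_rot: [-0.0, 0.995, 0.098, -0.0]
force: [0.1, 0.0, -0.6]
grip_width: -0.0
grip_force: 0.0
```

Run:
```python
exec(open('w.py').read())
p=capture("scene");cv2.imwrite("pics/s3.png",cv2.resize(p["pixels"][120:270,200:400],None,fx=4,fy=4,interpolation=cv2.INTER_CUBIC))
```

```text
t 4.9667 eef [568.1  57.1 101.1] case frame [-36.7  -1.  101.1] [-0.000e+00  9.952e-01  9.830e-02 -2.000e-04] [ 0.1  0.  -0.6] -0.00011026955405418759 tips 17.0
ux 0.19760901774630013 -0.9802809169341932
```

View pics/s3.png

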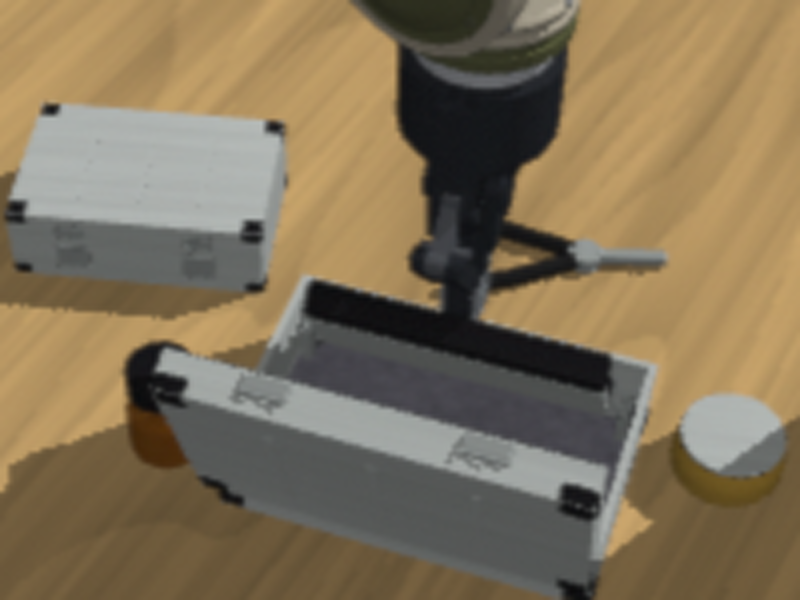

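Call:
{"api": "drive_tool", "payload": {
  "commands": "0.01 -0.03 -0.01 0 0 0 0;0 -0.03 -0.01 0 0 0 0;0.01 -0.03 -0.01 0 0 0 0;0.01 -0.03 -0.02 0 0 0 0;0 -0.03 -0.02 0 0 0 0;0.01 -0.03 -0.02 0 0 0 0;0 -0.03 -0.02 0 0 0 0;0.01 -0.02 -0.02 0 0 0 0;0 -0.03 -0.02 0 0 0 0;0.01 -0.02 -0.03 0 0 0 0;0 -0.03 -0.02 0 0 0 0;0.01 -0.02 -0.03 0 0 0 0;0 -0.02 -0.03 0 0 0 0;0.01 -0.02 -0.03 0 0 0 0;0 -0.02 -0.03 0 0 0 0;0 -0.01 -0.04 0 0 0 0;0.01 -0.02 -0.03 0 0 0 0;0 -0.01 -0.03 0 0 0 0;0 -0.01 -0.03 0 0 0 0;0 -0.01 -0.03 0 0 0 0"
}}

```text
time_s: 6.68
eef_pos: [577.1, 12.6, 53.0]
ee_rot: [0.0, 0.995, 0.099, 0.0]
force: [0.2, -0.4, 0.5]
grip_width: -0.001
grip_force: 0.3
```

Call:
{"api": "drive_tool", "payload": {
  "commands": "0 0 -0.03 0 0 0 0;0 0 -0.02 0 0 0 0;0 0 0 0 0 0 0;0 0 0 0 0 0 0"
}}

```text
time_s: 7.02
eef_pos: [577.3, 12.4, 50.6]
ee_rot: [0.001, 0.995, 0.099, 0.0]
force: [-9.2, -0.6, 22.6]
grip_width: 0.004
grip_force: 11.8
```

Call:
{"api": "drive_tool", "payload": {
  "commands": "0 0 0.1 0 0 0 0;0 0 0.3 0 0 0 0;0 0 0.35 0 0 0 0;0 0 0.35 0 0 0 0;0 0 0.35 0 0 0 0;0 0 0.3 0 0 0 0;0 0 0 0 0 0 0;0.06 -0.29 0 0 0 0 0;0.06 -0.29 0 0 0 0 0;0.06 -0.29 0 0 0 0 0;0.06 -0.29 0 0 0 0 0;0.06 -0.29 0 0 0 0 0;0 0 0 0 0 0 0"
}}

```text
time_s: 8.1
eef_pos: [607.2, -137.0, 222.1]
ee_rot: [0.0, 0.995, 0.096, -0.0]
force: [0.5, -0.2, -0.1]
grip_width: -0.002
grip_force: 0.0
```

Run:
```python
exec(open('w.py').read())
p=capture("scene");t=capture("top")
a=cv2.resize(p["pixels"][130:270,200:410],None,fx=1.9,fy=1.9);b=cv2.resize(t["pixels"][105:245,170:380],None,fx=1.9,fy=1.9)
cv2.imwrite("pics/s4.png",np.hstack([a,b]))
qs=np.r_[1.863,np.linspace(1.6,0,17)]; show(ld,qs,np.linspace(115,115,18))
```

```text
t 8.1 eef [ 607.2 -137.   222.1] case frame [161.3  -1.1 222.1] [ 4.000e-04  9.953e-01  9.640e-02 -4.000e-04] [ 0.5 -0.2 -0.1] -0.001863993542398256 tips 17.0
ux 0.19760901774630013 -0.9802809169341932
1.86 [ 602. -108.  166.]
1.6 [597. -79. 176.]
1.5 [594. -68. 178.]
1.4 [592. -57. 179.]
1.3 [590. -45. 178.]
1.2 [588. -34. 176.]
1.1 [585. -23. 174.]
1.0 [583. -12. 170.]
0.9 [581.  -2. 165.]
0.8 [579.   8. 158.]
0.7 [577.  17. 151.]
0.6 [576.  25. 143.]
0.5 [574.  33. 135.]
0.4 [573.  40. 125.]
0.3 [572.  45. 115.]
0.2 [571.  50. 104.]
0.1 [570.  54.  93.]
0.0 [569.  56.  82.]
```

View pics/s4.png

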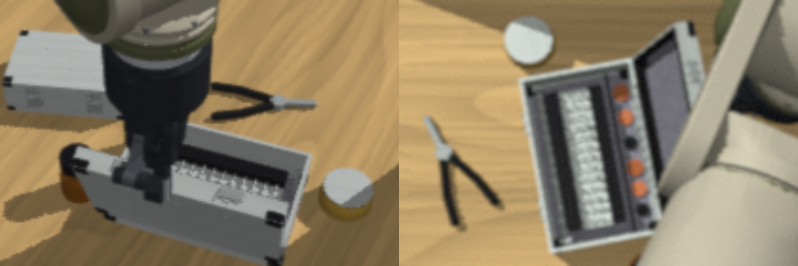

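Call:
{"api": "drive_tool", "payload": {
  "commands": "0 0 -0.27 0 0 0 0;0 0 -0.27 0 0 0 0;0 0 0 0 0 0 0;-0.01 0.04 0 0 0 0 0;-0.01 0.04 0 0 0 0 0;-0.01 0.04 0 0 0 0 0;0 0.04 0 0 0 0 0;-0.01 0.04 0 0 0 0 0;-0.01 0.04 0.01 0 0 0 0;0 0.04 0.01 0 0 0 0;-0.01 0.04 0.01 0 0 0 0;-0.01 0.04 0.01 0 0 0 0;-0.01 0.04 0.01 0 0 0 0;0 0.04 0.01 0 0 0 0;-0.01 0.04 0.01 0 0 0 0;-0.01 0.04 0.01 0 0 0 0;0 0.04 0 0 0 0 0"
}}

```text
time_s: 9.62
eef_pos: [597.5, -76.5, 178.7]
ee_rot: [0.001, 0.995, 0.098, 0.001]
force: [0.1, -1.9, 1.9]
grip_width: -0.001
grip_force: 1.2
```

Run:
```python
exec(open('w.py').read())
p=capture("scene");t=capture("top")
a=cv2.resize(p["pixels"][130:270,200:410],None,fx=1.9,fy=1.9);b=cv2.resize(t["pixels"][105:245,170:380],None,fx=1.9,fy=1.9)
cv2.imwrite("pics/s5.png",np.hstack([a,b]))
```

```text
t 9.6167 eef [597.5 -76.5 178.7] case frame [100.1   1.3 178.7] [8.000e-04 9.951e-01 9.840e-02 1.100e-03] [ 0.1 -1.9  1.9] -0.0009569340613173517 tips 17.0
ux 0.19760901774630013 -0.9802809169341932
```

View pics/s5.png

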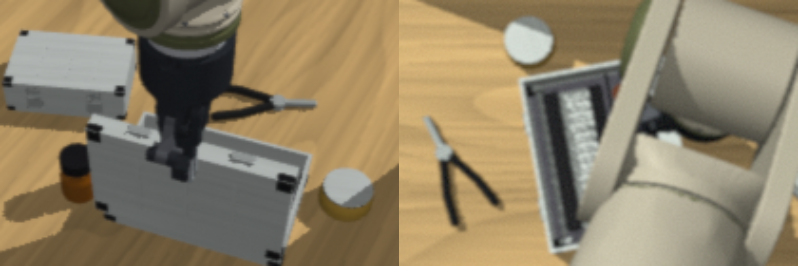

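Call:
{"api": "drive_tool", "payload": {
  "commands": "-0.01 0.04 0 0 0 0 0;-0.01 0.04 0 0 0 0 0;-0.01 0.04 0 0 0 0 0;-0.01 0.04 0 0 0 0 0;0 0.03 0 0 0 0 0;-0.01 0.04 0 0 0 0 0;-0.01 0.04 0 0 0 0 0;-0.01 0.04 -0.01 0 0 0 0;0 0.03 -0.01 0 0 0 0;-0.01 0.04 0 0 0 0 0;-0.01 0.04 -0.01 0 0 0 0;-0.01 0.04 -0.01 0 0 0 0;0 0.03 -0.01 0 0 0 0;-0.01 0.04 -0.01 0 0 0 0;-0.01 0.04 -0.01 0 0 0 0;-0.01 0.04 -0.01 0 0 0 0;0 0.03 -0.02 0 0 0 0;-0.01 0.03 -0.01 0 0 0 0;-0.01 0.04 -0.02 0 0 0 0;0 0.03 -0.02 0 0 0 0"
}}

```text
time_s: 11.38
eef_pos: [581.8, -1.8, 162.2]
ee_rot: [-0.0, 0.995, 0.099, -0.0]
force: [-0.7, -0.5, 2.4]
grip_width: -0.001
grip_force: 0.9
```

Call:
{"api": "drive_tool", "payload": {
  "commands": "-0.01 0.03 -0.01 0 0 0 0;0 0.03 -0.02 0 0 0 0;-0.01 0.04 -0.02 0 0 0 0;0 0.03 -0.02 0 0 0 0;-0.01 0.03 -0.02 0 0 0 0;-0.01 0.03 -0.03 0 0 0 0;0 0.03 -0.03 0 0 0 0;-0.01 0.03 -0.02 0 0 0 0;0 0.02 -0.03 0 0 0 0;-0.01 0.03 -0.03 0 0 0 0;-0.01 0.03 -0.02 0 0 0 0;0 0.02 -0.03 0 0 0 0;-0.01 0.03 -0.03 0 0 0 0;0 0.02 -0.03 0 0 0 0;0 0.02 -0.04 0 0 0 0;-0.01 0.02 -0.03 0 0 0 0;0 0.01 -0.03 0 0 0 0;-0.01 0.02 -0.04 0 0 0 0"
}}

```text
time_s: 12.88
eef_pos: [572.2, 44.8, 114.1]
ee_rot: [0.0, 0.995, 0.098, 0.0]
force: [0.5, -0.1, 2.8]
grip_width: 0.001
grip_force: 0.6
```

Now .3→0: down to z≈81, then a light press.

Call:
{"api": "drive_tool", "payload": {
  "commands": "0 0.02 -0.03 0 0 0 0;0 0.02 -0.04 0 0 0 0;-0.01 0.01 -0.04 0 0 0 0;0 0.02 -0.03 0 0 0 0;0 0.01 -0.04 0 0 0 0;0 0.01 -0.03 0 0 0 0;0 0.01 -0.03 0 0 0 0;0 0.01 -0.03 0 0 0 0;0 0 -0.03 0 0 0 0;0 0 -0.03 0 0 0 0;0 0 -0.02 0 0 0 0;0 0 0 0 0 0 0;0 0 0 0 0 0 0"
}}

```text
time_s: 13.97
eef_pos: [571.2, 55.8, 81.8]
ee_rot: [0.0, 0.995, 0.099, 0.001]
force: [-10.4, 1.4, 25.7]
grip_width: -0.004
grip_force: 12.4
```

Call:
{"api": "drive_tool", "payload": {
  "commands": "0 0 0 0 0 0 0;0 0 0 0 0 0 0;0 0 0.05 0 0 0 0;0 0 0.3 0 0 0 0;0 0 0.35 0 0 0 0;0 0 0.35 0 0 0 0;0 0 0.3 0 0 0 0;-0.3 -0.25 0.1 0 0 0 0;-0.3 -0.25 0 0 0 0 0;-0.3 -0.25 0 0 0 0 0;-0.25 -0.3 0 0 0 0 0;-0.25 -0.3 0 0 0 0 0;-0.2 -0.3 0 0 0 0 0;-0.1 -0.3 0 0 0 0 0;-0.1 -0.3 0 0 0 0 0;-0.1 -0.3 0 0 0 0 0;0 0 0 0 0 0 0"
}}

```text
time_s: 15.38
eef_pos: [379.8, -203.3, 224.3]
ee_rot: [0.001, 0.995, 0.096, -0.0]
force: [-0.1, 1.6, -0.1]
grip_width: -0.003
grip_force: 0.0
```

Run:
```python
exec(open('w.py').read())
p=capture("scene");t=capture("top")
v2=v.copy();v2[3:]=0
for im in (p,t):
    P=case_pts(v2)
    for k in ("lo1","lo2","h1","h2","r1","r2"):
        q=proj(im,P[k])[0]; cv2.circle(im["pixels"],(round(q[0]),round(q[1])),1,(0,0,255),-1)
a=cv2.resize(p["pixels"][130:270,200:410],None,fx=1.9,fy=1.9);b=cv2.resize(t["pixels"][105:265,170:380],None,fx=1.9,fy=1.9)[:266]
cv2.imwrite("pics/s6.png",np.hstack([a,b]))
```

```text
t 15.3833 eef [ 379.8 -203.3  224.3] case frame [ 181.4 -237.1  224.3] [ 8.000e-04  9.954e-01  9.630e-02 -1.000e-04] [-0.1  1.6 -0.1] -0.0029808341874606207 tips 17.0
ux 0.19760901774630013 -0.9802809169341932
```

View pics/s6.png

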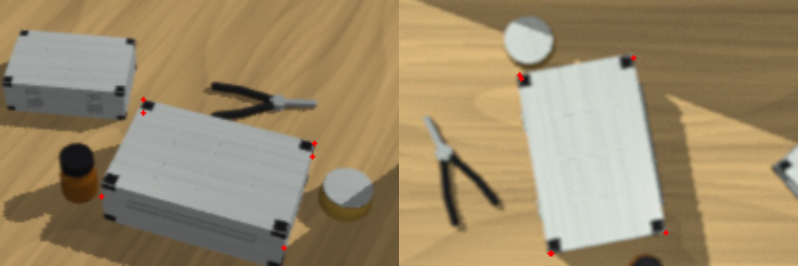

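```bash
python3 -c "
from rig import *
print(finish_job())"
```

```text
the job is handed in; nothing more can be done
None
```

The bur rack was folded flat and the lid then eased fully shut by fingertip pushes only; in the last pictures the case stands in place with the jar, tin and pliers undisturbed, and I handed the job in at about 15 s (no verdict was returned).

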